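# Bolt down a vacuum chamber lid in cross order

## Task

Take the T-handle socket wrench from its wooden stand and tighten the chamber lid's four nuts crosswise in two passes: begin at the nut by the lid's square tab, then the one opposite, then the remaining two in either order. In the first pass give every nut about a tenth of a turn; in the second pass, in the same kind of order, turn each nut until it is fully home and nipped up to about 0.7 N m, never above 1.1 N m and never pressing down hard (stay under 25 N). Touch the chamber only with the wrench, stand the wrench back upright in its stand, let go, and leave everything else on the bench where it is.

Things in the scene. Friction and masses are not known exactly. Their poses are not given: they have to be found in the camera images.
- chamber: Round steel vacuum chamber fixed to the bench; aluminium lid 168 mm across, top 75 mm up, with a sight glass 72 mm across standing 4 mm proud in its middle. Origin: centre of the underside, z up; x points to the square tab (30 mm wide) that sticks out of the lid's rim to 115 mm from the centre. Nuts on a 62 mm radius: nut 1 at +x, 2 at +y, 3 at -x, 4 at -y.
- stand: Wooden block 85 x 85 x 35 mm, fixed to the bench, with a 46 mm wide, 28 mm deep round hole in its top (chamfered rim) in which the wrench stands upright. Origin: centre of its underside; the floor of the hole is 7 mm above it.
- wrench: T-handle socket wrench, 0.47 to 0.72 kg, upright in the stand. Origin: centre of the socket's open mouth (bottom); z up the 17 mm shaft. Socket: square, 22.2 mm inside, flats facing x and y, 12 mm deep (its ceiling rests on the nut's top), 38 mm over its outer corners. Handle: grey bar 70 mm long (x), 16 wide (y), 24 high, middle 62 mm up.
- lid (a joint): How far the lid (with studs and nuts) is pressed down into its springy rubber ring, m: 0 at rest, 0.001 for every 8 N of push; it comes back up when released.
- nut1_top (a point): Centre of the top of nut 1, right beside the lid's square tab. Oiled steel square nut, 20 x 20 mm, 14 mm high on a 2 mm washer (top 91 mm above the bench), top edge chamfered about 3.5 mm in by 5 mm down. z up, x and y along its flats' normals; turns with the nut.
- nut2_top (a point): Centre of the top of nut 2, a quarter turn anticlockwise (seen from above) from nut 1. Oiled steel square nut, 20 x 20 mm, 14 mm high on a 2 mm washer (top 91 mm above the bench), top edge chamfered about 3.5 mm in by 5 mm down. z up, x and y along its flats' normals; turns with the nut.
- nut3_top (a point): Centre of the top of nut 3, opposite nut 1, across the lid. Oiled steel square nut, 20 x 20 mm, 14 mm high on a 2 mm washer (top 91 mm above the bench), top edge chamfered about 3.5 mm in by 5 mm down. z up, x and y along its flats' normals; turns with the nut.
- nut4_top (a point): Centre of the top of nut 4, a quarter turn clockwise (seen from above) from nut 1. Oiled steel square nut, 20 x 20 mm, 14 mm high on a 2 mm washer (top 91 mm above the bench), top edge chamfered about 3.5 mm in by 5 mm down. z up, x and y along its flats' normals; turns with the nut.
- nut1 (a joint): Turn of nut 1 on its stud, rad: grows as it is tightened (clockwise from above), 0 to 0.15 at the start, 1.15 when it is fully home against its stop. It stays where it is left; running it down takes about 0.22 N m. The socket plays about 0.12 rad either way on the nut.
- nut2 (a joint): Turn of nut 2 on its stud, rad: grows as it is tightened (clockwise from above), 0 to 0.15 at the start, 1.15 when it is fully home against its stop. It stays where it is left; running it down takes about 0.22 N m. The socket plays about 0.12 rad either way on the nut.
- nut3 (a joint): Turn of nut 3 on its stud, rad: grows as it is tightened (clockwise from above), 0 to 0.15 at the start, 1.15 when it is fully home against its stop. It stays where it is left; running it down takes about 0.22 N m. The socket plays about 0.12 rad either way on the nut.
- nut4 (a joint): Turn of nut 4 on its stud, rad: grows as it is tightened (clockwise from above), 0 to 0.15 at the start, 1.15 when it is fully home against its stop. It stays where it is left; running it down takes about 0.22 N m. The socket plays about 0.12 rad either way on the nut.
- twist1 (a joint): Elastic twist of stud 1 (with nut 1 on it), rad: shows the torque put on the nut at this moment, 4 N m per rad, positive in the tightening direction; 0 when nothing turns the nut, about 0.055 while it runs down, 0.15 at 0.6 N m.
- twist2 (a joint): Elastic twist of stud 2 (with nut 2 on it), rad: shows the torque put on the nut at this moment, 4 N m per rad, positive in the tightening direction; 0 when nothing turns the nut, about 0.055 while it runs down, 0.15 at 0.6 N m.
- twist3 (a joint): Elastic twist of stud 3 (with nut 3 on it), rad: shows the torque put on the nut at this moment, 4 N m per rad, positive in the tightening direction; 0 when nothing turns the nut, about 0.055 while it runs down, 0.15 at 0.6 N m.
- twist4 (a joint): Elastic twist of stud 4 (with nut 4 on it), rad: shows the torque put on the nut at this moment, 4 N m per rad, positive in the tightening direction; 0 when nothing turns the nut, about 0.055 while it runs down, 0.15 at 0.6 N m.
- jar: Bystander, to be left alone: white screw-top jar, loose on the bench.
- cap: Bystander, to be left alone: small grey cup-shaped lens cap, loose on the bench.
- washer: Bystander, to be left alone: loose steel washer, 32 mm across, loose on the bench.
- spanner: Bystander, to be left alone: flat spanner, loose on the bench.
- driver: Bystander, to be left alone: yellow-handled screwdriver, loose on the bench.
- lens: Bystander, to be left alone: black upright lens barrel, loose on the bench.
- pen: Bystander, to be left alone: white pen, loose on the bench.
- carton: Bystander, to be left alone: small cardboard carton, loose on the bench.
Mind the look-alikes: they are no part of the job. Of the things that look like the wrench, the smallest one is meant.

How it is judged:
On the way, in this order (a step that is already met when the one before it is completed fails the run):
1. first pass: nut 1 (by the tab) turned on, to at least 0.3 rad (value of joint nut1 above 0.3 rad), for 0.1 s.
2. first pass: nut 3 (opposite) turned on, to at least 0.3 rad (value of joint nut3 above 0.3 rad), for 0.1 s.
3. first pass: nut 2 or nut 4 turned on, to at least 0.3 rad (value of joint any of nut2, nut4 above 0.3 rad), for 0.1 s.
4. first pass: both nut 2 and nut 4 turned on, to at least 0.3 rad (value of joint each of nut2, nut4 above 0.3 rad), for 0.1 s.
5. second pass: nut 1 home (past 1.09 rad) under at least 0.44 N m (value of joint nut1 above 1.09 rad and value of joint twist1 above 0.11 rad), for 0.05 s.
6. second pass: nut 3 home under at least 0.44 N m (value of joint nut3 above 1.09 rad and value of joint twist3 above 0.11 rad), for 0.05 s.
7. second pass: nut 2 or nut 4 home under at least 0.44 N m (((value of joint nut2 above 1.09 rad and value of joint twist2 above 0.11 rad) or (value of joint nut4 above 1.09 rad and value of joint twist4 above 0.11 rad))), for 0.05 s.
8. second pass: nuts 2 and 4 both home, the last under at least 0.44 N m (value of joint each of nut2, nut4 above 1.09 rad and value of joint any of twist2, twist4 above 0.11 rad), for 0.05 s.
At the end, for the whole second after the job is handed in: All four nuts are home (past 1.05 of 1.15 rad) and the wrench stands at rest in the stand's hole: within 8 mm of its centre, its mouth no more than 5 mm above the hole's floor, tilted less than 0.15 rad (value of joint each of nut1, nut2, nut3, nut4 above 1.05 rad and horizontal distance between wrench and stand below 0.008 m and z of wrench in the frame of stand below 0.012 m and angle between wrench's own z axis and vertical below 0.15 rad and linear speed of wrench below 0.02 m/s); the robot touches nothing.
It fails at once if a nut was turned most of the way (past 0.95 rad) before all four had their first-pass turn (0.28 rad) (value of joint any of nut1, nut2, nut3, nut4 above 0.95 rad and value of joint any of nut1, nut2, nut3, nut4 below 0.28 rad).
It fails at once if second pass out of order: nut 3 brought home before nut 1, or nut 2 or 4 before nuts 1 and 3 ((value of joint nut3 above 1.05 rad and value of joint nut1 below 1.05 rad) or (value of joint any of nut2, nut4 above 1.05 rad and value of joint any of nut1, nut3 below 1.05 rad)).
It fails at once if a nut was over-tightened (stud twist above 0.29 rad: 1.16 N m) or the lid was pressed down hard (0.004 m into its ring: 32 N) (value of joint any of twist1, twist2, twist3, twist4 above 0.29 rad or value of joint lid above 0.004 m).
It fails at once if the gripper or arm touched the chamber (contact force between any of the fingers, the arm and chamber above 1 N).
It fails at once if a bystander was disturbed (moved more than 15 mm) (distance of any of jar, cap, washer, spanner, driver, lens, pen, carton from where it was at the start of the episode above 0.015 m).
It also fails if it takes over 72 s, if anything falls off the work surface, if the arm or the gripper's body presses on something with over 40 N, if the wrist force passes 120 N, or if a joint passes its speed limit or range.

## Robot

A 6-joint arm with a two-finger parallel gripper is mounted at the origin on the work surface. World frame = base frame: x ahead of the robot, y to its left, z up, the work surface at z = 0. Lengths are in m, angles in rad, forces in N, time in s.
With the tool pointing down it reaches from about 0.375 to 0.9 m from the base axis. Payload 3.1 kg.
Tool frame: the origin (TCP) lies midway between the tips of the shut fingers; the grasp point (between the pads) lies bot.pinch_z behind it (bot.pinch_z is the distance from the TCP to the grasp point, in m); z points along the fingers, y is the line along which they close (so a half turn about z gives the same grasp; the last joint's range is limited). The gripper opens to 87 mm and grips with 3 to 60 N. Pads are 19 mm wide; open, the fingers measure 117 mm over their backs; the gripper's body (75 mm by 190 mm) begins 51 mm behind the grasp point.
Start: joints at [-1.282, 0.527, 1.433, -0, 1.181, -0.178], TCP at [0.281, -0.558, 0.223] pointing down, gripper open.
Joint ranges: [-3.08, 3.08], [-0.75, 2.2], [0.22, 2.44], [-1.43, 4.57], [0, 2.65], [-2.85, 2.85]. Speed limits (rad/s): [2.79, 2.79, 3.14, 3.14, 3.14, 3.14].

## Interface

Orientations are given as a 3x3 rotation matrix whose columns are the frame's x, y, z axes.
In Python, from workcell import bot, cams, order gives the robot as it stands. The module is installed in compiled form; this text tells all that it offers.
- The arm moves only by the tool send_rows, never from a script. Its argument "commands" is one flat list of numbers, 7 for each row, row after row: the shift along the tool's x, y, z in mm, then the turn, a rotation vector about the tool's x, y, z in rad, then the finger opening in mm, from 0 to 87. In form: [tx, ty, tz, rx, ry, rz, fingers, tx, ty, tz, rx, ry, rz, fingers, ...]. A call has 1 to 20 rows; each row shifts and turns the commanded pose from where the row before left it, along the tool's axes as they then stand; what a row does not reach is not made up. A row lasts 1/8 s, in which the tool goes at most 62.5 mm and 10.7 degrees, less where a joint would pass 70% of its speed; a pose out of reach is approached as far as the arm can. A call is refused whole if a number of a shift passes 62.5 or a number of a turn 0.188, either way. A call with a gripper value outside its range is refused whole. The fingers move at their own pace and stop on an object; the grip force is fixed at half the most. Time passes only in rows, so rows that do not move let the fingers close. It gives the time, the measured TCP pose, the force, the opening and the grip force at its end, in the units of the state.
- bot.get_obs(): the state, without advancing time (a new reading comes with each control period).
- cams.read_camera(name): name is "scene" or "top" or "wrist"; returns a dict with "frame" (420x560x3 uint8, red, green, blue), "fx", "fy", "cx", "cy" (pixels), "R" (3x3) and "t" (3): a world point X has camera coordinates R X + t. Camera axes: x right, y down, z forward; pixel columns grow to the right and rows downward; lengths in m; the calibration is good to about 2 mm. A picture is of the moment at which its call begins. There is no depth.
- order.job_done(): hands the job in; it is judged then, once.
The state is a dict: "t": time; "joint_positions": joint angles; "joint_velocities": joint speeds; "tau": joint torques, N m; "tool_pos": TCP position; "tool_rot": TCP orientation; "wrist_force": force on the tool from outside, world axes, zero at the start; "torque": the same for the moment, N m; "grip_width": opening from 0.0 (shut) to 1.0 (fully open); "grasp_force": force on a finger pad.
Only numpy, scipy, OpenCV 4.12 (cv2) and the standard library are available. Lean on these libraries where they do the work, as an engineer would, in place of code of your own. Each camera call takes 0.05 s, during which the arm holds its last target. There are 200 camera calls.

## Working session

There is one attempt and no reset: what is moved stays moved. The work goes in short steps, Python scripts to look and compute and a tool call to move; the robot and the scene stay as the last step left them, time stands still between calls to the robot, and variables do not carry over. Pictures are saved under pics/ and viewed, at most 11 in all, crops included, and the job is handed in when it is done.

Besides the shell and the picture viewer there is one more tool, called after "Emit:" as name(argument=value, ...) on one line, values as JSON. send_rows: Moves the arm, as the interface text tells. Its arguments: {"type":"object","properties":{"commands":{"type":"array"}},"required":["commands"]}

```bash
mkdir -p pics; python3 - <<'E'
from workcell import bot,cams
import cv2,numpy as np
o=bot.get_obs();print({k:np.round(v,3).tolist() for k,v in o.items()},bot.pinch_z)
for n in("scene","top"):
    c=cams.read_camera(n);print(n,c["fx"],c["cx"],c["cy"],np.round(c["R"],4).tolist(),c["t"])
    cv2.imwrite(f"pics/{n}0.png",c["frame"][...,::-1])
E
```

```text
{'t': 0.0, 'joint_positions': [-1.283, 0.528, 1.434, 0.0, 1.181, -0.179], 'joint_velocities': [-0.002, -0.001, 0.0, -0.001, 0.001, 0.001], 'tau': [0.001, -44.003, -17.659, 0.063, 0.058, -0.0], 'tool_pos': [0.281, -0.557, 0.222], 'tool_rot': [[0.893, 0.45, -0.001], [0.45, -0.893, 0.002], [0.0, -0.002, -1.0]], 'wrist_force': [-0.861, -0.059, 0.066], 'torque': [0.014, -0.043, -0.006], 'grasp_force': 0.0, 'grip_width': 1.001} 0.0187
scene 382.09386057093457 286.59213269462504 213.38600810832057 [[-0.0489, 0.9986, -0.0211], [0.6687, 0.0171, -0.7433], [-0.7419, -0.0504, -0.6686]] [-0.02815373 -0.28884001  1.41474848]
top 383.8564256134504 282.4524020630938 212.62985404020048 [[0.0259, -0.9992, 0.0316], [-0.9925, -0.0295, -0.1187], [0.1195, -0.0283, -0.9924]] [0.03113027 0.5407552  0.98722252]
```

View pics/scene0.png

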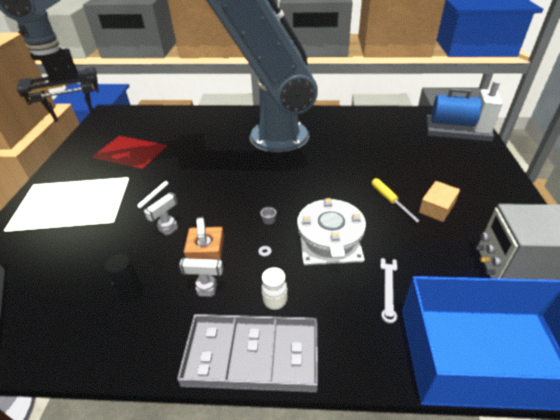

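View pics/top0.png

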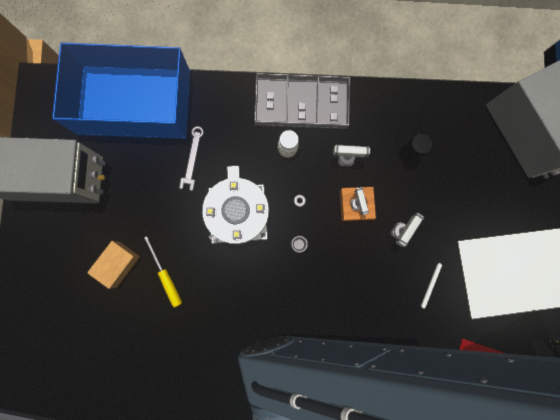

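The scene view shows the wrench in the orange stand at about (203,240) and the chamber at (332,228), with its tab towards the viewer. In the top view the stand is at (358,204), the lid at (236,210) with its tab at (234,172), and the nuts at (234,185), (210,212), (237,235) and (260,208). Two larger look-alike wrenches stand beside the stand.

```bash
cat > h.py <<'E'
from workcell import bot,cams
import cv2,numpy as np
def ray(c,u,v,z):
    d=c["R"].T@np.array([(u-c["cx"])/c["fx"],(v-c["cy"])/c["fy"],1]);o=-c["R"].T@c["t"]
    return o+d*(z-o[2])/d[2]
def proj(c,X):
    p=c["R"]@np.array(X)+c["t"];return c["cx"]+c["fx"]*p[0]/p[2],c["cy"]+c["fy"]*p[1]/p[2]
def blobs(m,amin,amax):
    n,l,s,ce=cv2.connectedComponentsWithStats(m.astype(np.uint8))
    return [(ce[i],s[i,4],l==i) for i in range(1,n) if amin<=s[i,4]<=amax]
def rect(m):
    return cv2.minAreaRect(np.argwhere(m)[:,::-1].astype(np.float32))
E
python3 - <<'E'
from h import *
c=cams.read_camera("top");f=c["frame"]
h=cv2.cvtColor(f,cv2.COLOR_RGB2HSV)
for ce,a,m in blobs((h[...,0]<25)&(h[...,1]>60)&(h[...,2]>60),8,3000):
    if 180<ce[0]<400 and 150<ce[1]<260: print("yel/or",ce,a,rect(m),ray(c,*ce,.091),ray(c,*ce,.035))
sub=f[180:225,330:385]; cv2.imwrite("pics/a.png",np.hstack([cv2.resize(f[165:250,195:280,::-1],(500,500),interpolation=cv2.INTER_CUBIC),cv2.resize(f[180:225,336:381,::-1],(300,500),interpolation=cv2.INTER_CUBIC)]))
E
```

```text
yel/or [356.84658455 203.65733483] 893 ((357.6558837890625, 203.11721801757812), (33.75783157348633, 35.3558349609375), 87.1375961303711) [ 0.56089375 -0.13915749  0.091     ] [ 0.56930587 -0.1517543   0.035     ]
```

View pics/a.png

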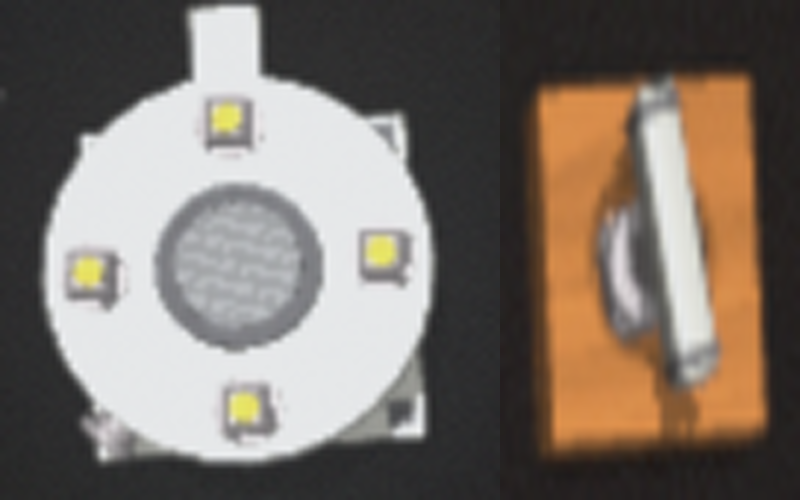

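The crop shows the four yellow-topped nuts around the sight glass with the tab at the top. The grey wrench bar leans slightly from upper left to lower right over the stand. I'll measure the lid, nuts and bar.

```bash
python3 - <<'E'
from h import *
c=cams.read_camera("top");f=c["frame"].astype(int)
r,g,b=f[...,0],f[...,1],f[...,2]
N=[]
for ce,a,m in blobs((r-b>45)&(g-b>35)&(r>150),6,200):
    if 200<ce[0]<270 and 170<ce[1]<245: p=ray(c,*ce,.091);N.append(p[:2]);print("nut",ce.round(1),a,p.round(4))
N=np.array(N);cn=N.mean(0);print("centre",cn,np.hypot(*(N-cn).T),np.degrees(np.arctan2(*(N-cn).T[::-1])))
g8=c["frame"].min(2)
for ce,a,m in blobs(g8>195,800,20000):
    if 200<ce[0]<270 and 150<ce[1]<245:
        m2=cv2.morphologyEx(m.astype(np.uint8),cv2.MORPH_OPEN,np.ones((17,17)))
        k=cv2.convexHull(max(cv2.findContours(m2,0,1)[0],key=len));e=cv2.fitEllipse(k);print("lid",e,ray(c,*e[0],.075))
for ce,a,m in blobs(g8>170,20,400):
    if 345<ce[0]<375 and 185<ce[1]<220:
        R=rect(m);bp=cv2.boxPoints(R);P=[ray(c,*p,.081) for p in bp]
        print("bar",a,R,ray(c,*R[0],.081),np.round(P,4).tolist())
c=cams.read_camera("scene");f=c["frame"].astype(int)
r,g,b=f[...,0],f[...,1],f[...,2]
for ce,a,m in blobs((r-b>35)&(g-b>20)&(r>140),4,100):
    if 290<ce[0]<370 and 190<ce[1]<250: print("sc nut",ce.round(1),a,ray(c,*ce,.091).round(4))
E
```

```text
nut [233.1 184.6] 21 [0.5998 0.1736 0.091 ]
nut [259.2 207.1] 21 [0.5446 0.1063 0.091 ]
nut [209.6 210.8] 21 [0.5318 0.229  0.091 ]
nut [236.1 233.9] 22 [0.4762 0.1611 0.091 ]
centre [0.53809514 0.16751424] [0.06198296 0.06153584 0.06179699 0.06227001] [   5.64205833  -83.91810852   95.81440546 -174.11624017]Traceback (most recent call last):
  File "<stdin>", line 12, in <module>
ValueError: max() iterable argument is empty
```

```bash
python3 - <<'E'
from h import *
c=cams.read_camera("top");f=c["frame"];g8=f.min(2)
for ce,a,m in blobs(g8>140,20,400):
    if 340<ce[0]<380 and 180<ce[1]<225:
        R=rect(m);bp=cv2.boxPoints(R);P=[ray(c,*p,.081) for p in bp]
        print("bar",a,R,ray(c,*R[0],.081),np.round(P,4).tolist())
w=cams.read_camera("wrist");print(np.round(w["R"],3).tolist(),-w["R"].T@w["t"],w["fx"])
o=bot.get_obs();print("cam in tool",o["tool_rot"].T@(-w["R"].T@w["t"]-o["tool_pos"]),(w["R"]@o["tool_rot"]).round(3).tolist())
c=cams.read_camera("scene");f=c["frame"].astype(int)
r,g,b=f[...,0],f[...,1],f[...,2]
for ce,a,m in blobs((r-b>35)&(g-b>10)&(r>120),3,100):
    if 290<ce[0]<370 and 190<ce[1]<250: print("sc nut",ce.round(1),a,ray(c,*ce,.091).round(4))
E
```

```text
bar 140 ((362.153564453125, 200.3257293701172), (26.474836349487305, 5.668578147888184), 75.0685806274414) [ 0.57140041 -0.15501026  0.081     ] [[0.6021, -0.1391, 0.081], [0.6064, -0.1532, 0.081], [0.5409, -0.1708, 0.081], [0.5367, -0.1568, 0.081]]
bar 24 ((353.811279296875, 203.8396453857422), (9.203156471252441, 3.0219318866729736), 74.05460357666016) [ 0.56168967 -0.13362828  0.081     ] [[0.5718, -0.1266, 0.081], [0.5742, -0.1341, 0.081], [0.5516, -0.1406, 0.081], [0.5492, -0.1332, 0.081]]
[[0.449, -0.893, -0.002], [-0.858, -0.432, 0.276], [-0.248, -0.122, -0.961]] [ 0.34948034 -0.52329968  0.38446361] 311.0229611158743
cam in tool [ 0.07654684 -0.00028254 -0.16227743] [[-0.001, 1.0, 0.002], [-0.961, -0.0, -0.277], [-0.277, -0.002, 0.961]]
sc nut [327.9 199.4] 19 [0.4746 0.1609 0.091 ]
sc nut [356.1 214.9] 14 [0.5329 0.2288 0.091 ]
sc nut [306.1 217.6] 15 [0.5459 0.105  0.091 ]
sc nut [334.9 233.9] 16 [0.6008 0.1735 0.091 ]
```

```bash
cat >> h.py <<'E'
from scipy.spatial.transform import Rotation as Ro
def st():
    o=bot.get_obs();R=np.array(o["tool_rot"]);y=np.degrees(np.arctan2(R[1,0],R[0,0]))
    print("t%.2f pos"%o["t"],np.round(o["tool_pos"],4).tolist(),"yaw %.2f"%y,"F",np.round(o["wrist_force"],2).tolist(),"M",np.round(o["torque"],3).tolist(),"gw %.3f gf %.1f"%(o["grip_width"],o["grasp_force"]),"q6 %.2f"%o["joint_positions"][5]);return o
def delta(x,y,z,yaw):
    o=st();R=np.array(o["tool_rot"]);a=np.radians(yaw)
    G=np.array([[np.cos(a),np.sin(a),0],[np.sin(a),-np.cos(a),0],[0,0,-1]])
    print("yaw->",yaw,"tool d mm",(R.T@(np.array([x,y,z])-o["tool_pos"])*1e3).round(1).tolist(),"rv",Ro.from_matrix(R.T@G).as_rotvec().round(4).tolist())
E
python3 -c "
from h import *
delta(.5714,-.155,.14,15)"
```

```text
t0.35 pos [0.2812, -0.558, 0.2223] yaw 26.74 F [-0.46, 0.58, 0.11] M [0.032, -0.001, -0.003] gw 0.999 gf 0.0 q6 -0.18
yaw-> 15 tool d mm [440.5, -229.2, 82.5] rv [-0.0005, -0.0, 0.205]
```

Emit:
send_rows(commands=[44, -23, 0, 0, 0, 0, 87, 44, -23, 0, 0, 0, 0, 87, 44, -23, 0, 0, 0, 0, 87, 44, -23, 0, 0, 0, 0, 87, 44, -23, 0, 0, 0, 0, 87, 44, -23, 0, 0, 0, 0, 87, 44, -23, 0, 0, 0, 0, 87, 44, -23, 0, 0, 0, 0, 87, 44, -23, 0, 0, 0, 0, 87, 44, -23, 20, 0, 0, 0, 87, 0, 0, 30, 0, 0, 0.1, 87, 0, 0, 30, 0, 0, 0.105, 87, 0, 0, 0, 0, 0, 0, 87, 0, 0, 0, 0, 0, 0, 87])

```text
t: 2.1
tool_pos: [0.5714, -0.1552, 0.1434]
tool_rot: [[0.966, 0.26, 0.001], [0.26, -0.966, -0.001], [0.001, 0.001, -1.0]]
wrist_force: [-0.0, -0.7, 0.1]
grip_width: 1.002
grasp_force: 0.0
```

```bash
python3 -c "
from h import *
delta(.5714,-.155,.05,15)
w=cams.read_camera('wrist');f=w['frame'];cv2.imwrite('pics/w1.png',f[...,::-1])
for X in [(.5714,-.155,.081),(.569,-.152,.035)]: print(proj(w,X))"
```

```text
t2.10 pos [0.5714, -0.1552, 0.1434] yaw 15.07 F [-0.0, -0.74, 0.12] M [-0.028, -0.025, 0.004] gw 1.002 gf 0.0 q6 0.85
yaw-> 15 tool d mm [-0.0, -0.2, 93.4] rv [0.001, -0.0012, 0.0012]
(np.float64(284.2876211407306), np.float64(224.1230079931444))
(np.float64(280.30702486093725), np.float64(209.42762580538127))
```

View pics/w1.png

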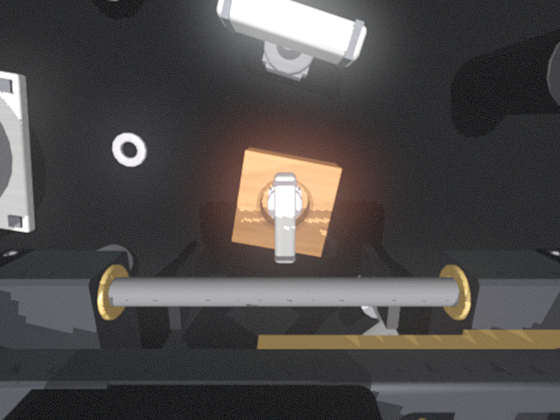

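The wrist view shows the bar running vertically through about (285,220), as predicted. The stand top has corners at (246,150), (341,167), (323,257) and (233,241). I'll lower and grip.

Emit:
send_rows(commands=[0, 0, 40, 0, 0, 0, 60, 0, 0, 40, 0, 0, 0, 40, 0, 0, 13, 0, 0, 0, 40, 0, 0, 0, 0, 0, 0, 20, 0, 0, 0, 0, 0, 0, 0, 0, 0, 0, 0, 0, 0, 0, 0, 0, 0, 0, 0, 0, 0, 0, 0, 0, 0, 0, 0, 0])

```text
t: 3.15
tool_pos: [0.5712, -0.1551, 0.0501]
tool_rot: [[0.966, 0.259, 0.001], [0.259, -0.966, -0.001], [0.001, 0.001, -1.0]]
wrist_force: [0.8, 0.6, -0.9]
grip_width: 0.184
grasp_force: 30.0
```

```bash
python3 -c "
from h import *
st()
w=cams.read_camera('wrist')
import cv2
f=cv2.imread('pics/w1.png')
# stand centre from view w1: camera pose at that time = now + 93mm up
o=bot.get_obs();t=w['t']-w['R']@np.array([0,0,.1434-o['tool_pos'][2]]);w2=dict(w,t=t)
h=cv2.cvtColor(f,cv2.COLOR_BGR2HSV);m=(h[...,0]<25)&(h[...,1]>90)&(h[...,2]>60);m[262:]=0
cc=np.array([ray(w2,*p,.035) for p in [(246,155),(341,170),(323,257),(233,241)]]);print(cc.round(4),cc.mean(0))
print(ray(w2,285,202,.035))
"
```

```text
t3.15 pos [0.5712, -0.1551, 0.0501] yaw 15.02 F [0.81, 0.57, -0.88] M [0.061, -0.02, -0.031] gw 0.184 gf 30.0 q6 0.86
[[ 0.6085 -0.1109  0.035 ]
 [ 0.6173 -0.1941  0.035 ]
 [ 0.534  -0.2031  0.035 ]
 [ 0.5279 -0.1172  0.035 ]] [ 0.57190972 -0.15633638  0.035     ]
[ 0.57671658 -0.15432004  0.035     ]
```

Emit:
send_rows(commands=[0, 0, -15, 0, 0, 0, 0, 0, 0, -30, 0, 0, 0, 0, 0, 0, -30, 0, 0, -0.1, 0, 0, 0, -30, 0, 0, -0.165, 0, 0, 0, -20, 0, 0, -0.18, 0, 0, 0, 0, 0, 0, -0.18, 0, 0, 0, 0, 0, 0, -0.18, 0, 0, 0, 0, 0, 0, -0.18, 0, 0, 0, 0, 0, 0, -0.18, 0, 0, 0, 0, 0, 0, -0.18, 0, 0, 0, 0, 0, 0, 0, 0])

```text
t: 4.58
tool_pos: [0.5697, -0.1541, 0.1742]
tool_rot: [[-0.034, 0.999, -0.002], [0.999, 0.034, 0.001], [0.001, -0.002, -1.0]]
wrist_force: [0.2, -0.1, -6.0]
grip_width: 0.184
grasp_force: 30.0
```

```bash
python3 -c "
from h import *
delta(.600,.1736,.175,92)"
```

```text
t4.58 pos [0.5697, -0.1541, 0.1742] yaw 91.95 F [0.21, -0.15, -5.97] M [-0.044, -0.071, -0.034] gw 0.184 gf 30.0 q6 -0.49
yaw-> 92 tool d mm [326.5, 41.4, -0.5] rv [-0.002, -0.0012, -0.0009]
```

Emit:
send_rows(commands=[30, 4, 0, 0, 0, 0, 0, 50, 6.3, 0, 0, 0, 0, 0, 50, 6.3, 0, 0, 0, 0, 0, 50, 6.3, 0, 0, 0, 0, 0, 50, 6.3, 0, 0, 0, 0, 0, 50, 6.3, 0, 0, 0, 0, 0, 30, 3.9, 0, 0, 0, 0, 0, 16.5, 2, 0, 0, 0, 0, 0, 0, 0, 0, 0, 0, 0, 0, 0, 0, 0, 0, 0, 0, 0])

```text
t: 5.82
tool_pos: [0.6001, 0.1717, 0.1744]
tool_rot: [[-0.034, 0.999, -0.001], [0.999, 0.034, -0.001], [-0.001, -0.001, -1.0]]
wrist_force: [-0.2, -1.0, -5.4]
grip_width: 0.183
grasp_force: 30.0
```

```bash
python3 -c "
from h import *
delta(.600,.1736,.1223,92)
w=cams.read_camera('wrist');cv2.imwrite('pics/w2.png',w['frame'][...,::-1])
s=cams.read_camera('scene');print(proj(s,(.6,.1736,.091)),proj(w,(.600,.1736,.091)))
"
```

```text
t5.83 pos [0.6001, 0.1717, 0.1744] yaw 91.97 F [-0.22, -0.98, -5.39] M [0.032, -0.129, 0.052] gw 0.183 gf 30.0 q6 0.07
yaw-> 92 tool d mm [1.9, 0.0, 52.1] rv [-0.0009, 0.0009, -0.0005]
(np.float64(334.9626028337048), np.float64(233.64793251608097)) (np.float64(283.18439632469506), np.float64(214.00454762359874))
```

View pics/w2.png

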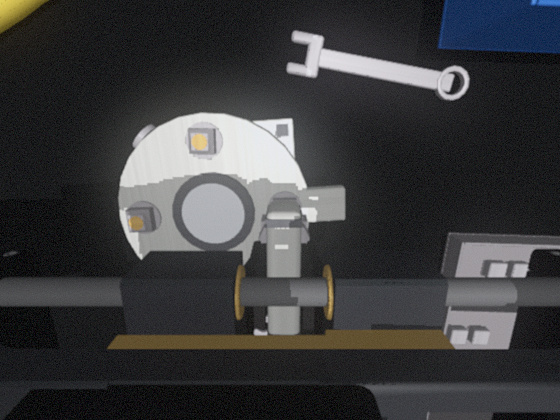

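The wrench is over nut 1 (predicted at (283,214), hidden under the socket). Nuts 2 and 3 show at (203,140) and (140,218), with flats roughly aligned to the image. I'll lower it onto nut 1.

Emit:
send_rows(commands=[1.9, 0, 20, 0, 0, 0, 0, 0, 0, 16, 0, 0, 0, 0, 0, 0, 0, 0, 0, 0, 0, 0, 0, 4, 0, 0, 0, 0, 0, 0, 3, 0, 0, 0, 0, 0, 0, 2, 0, 0, 0, 0, 0, 0, 2, 0, 0, 0, 0, 0, 0, 0, 0, 0, 0, 0])

```text
t: 6.92
tool_pos: [0.6006, 0.1744, 0.1278]
tool_rot: [[-0.036, 0.999, 0.001], [0.999, 0.036, -0.001], [-0.001, 0.001, -1.0]]
wrist_force: [-0.3, -2.2, -5.4]
grip_width: 0.181
grasp_force: 30.0
```

```bash
python3 -c "
from h import *
delta(.600,.1736,.1223,92)"
```

```text
t6.92 pos [0.6006, 0.1744, 0.1278] yaw 92.09 F [-0.27, -2.18, -5.38] M [-0.58, -0.316, 0.043] gw 0.181 gf 30.0 q6 0.07
yaw-> 92 tool d mm [-0.8, -0.7, 5.5] rv [0.0008, 0.0012, 0.0015]
```

Emit:
send_rows(commands=[-0.8, -0.5, 2, 0, 0, 0, 0, 0, 0, 2, 0, 0, 0, 0, 0, 0, 1.5, 0, 0, 0, 0, 0, 0, 0, 0, 0, 0, 0])

```text
t: 7.42
tool_pos: [0.5996, 0.1741, 0.122]
tool_rot: [[-0.036, 0.999, -0.001], [0.999, 0.036, -0.0], [-0.0, -0.001, -1.0]]
wrist_force: [-0.1, -3.1, -3.4]
grip_width: 0.185
grasp_force: 30.0
```

```bash
python3 -c "
from h import *
delta(.600,.1736,.1223,92)"
```

```text
t7.42 pos [0.5996, 0.1741, 0.122] yaw 92.07 F [-0.13, -3.12, -3.35] M [-0.525, -0.025, 0.023] gw 0.185 gf 30.0 q6 0.07
yaw-> 92 tool d mm [-0.5, 0.4, -0.3] rv [-0.0006, 0.0002, 0.0012]
```

Emit:
send_rows(commands=[-0.4, 0, 0, 0, 0, 0.1, 0, 0, 0, 0, 0, 0, 0.1, 0, 0, 0, 0, 0, 0, 0.1, 0, 0, 0, 0, 0, 0, 0.1, 0, 0, 0, 0, 0, 0, 0.1, 0, 0, 0, 0, 0, 0, 0.1, 0, 0, 0, 0, 0, 0, 0, 0])

```text
t: 8.3
tool_pos: [0.6, 0.1735, 0.1221]
tool_rot: [[0.533, 0.846, 0.0], [0.846, -0.533, -0.001], [-0.0, 0.001, -1.0]]
wrist_force: [0.5, -2.9, -4.3]
grip_width: 0.18
grasp_force: 30.0
```

```bash
python3 -c "
from h import *
delta(.600,.1736,.1223,58)"
```

```text
t8.30 pos [0.6, 0.1735, 0.1221] yaw 57.80 F [0.51, -2.86, -4.3] M [-0.722, -0.155, 0.237] gw 0.180 gf 30.0 q6 0.67
yaw-> 58 tool d mm [0.1, -0.1, -0.2] rv [0.0008, 0.0003, -0.0036]
```

Emit:
send_rows(commands=[0, 0, 0, 0, 0, -0.1, 0, 0, 0, -8, 0, 0, 0, 0, 0, 0, -12, 0, 0, -0.1, 0, 0, 0, -2, 0, 0, -0.17, 0, 0, 0, 0, 0, 0, -0.17, 0, 0, 0, 0, 0, 0, -0.06, 0, -2, -30, 0, 0, 0, 0, 0, -2, -40, 0, 0, 0, 0, 0, -2, -35, 0, 0, 0, 0, 0, -2, -18.5, 0, 0, 0, 0, 0, 0, 0, 0, 0, 0, 0, 0, 0, 0, 0, 0, 0, 0, 0])

```text
t: 9.8
tool_pos: [0.4787, 0.1619, 0.1448]
tool_rot: [[-0.035, 0.999, 0.004], [0.999, 0.035, 0.001], [0.001, 0.004, -1.0]]
wrist_force: [0.5, 0.4, -5.8]
grip_width: 0.182
grasp_force: 30.0
```

```bash
python3 -c "
from h import *
delta(.4766,.161,.1223,92)
w=cams.read_camera('wrist');cv2.imwrite('pics/w3.png',w['frame'][...,::-1])"
```

```text
t9.80 pos [0.4787, 0.1619, 0.1448] yaw 92.02 F [0.5, 0.38, -5.82] M [-0.027, -0.131, -0.03] gw 0.182 gf 30.0 q6 0.07
yaw-> 92 tool d mm [-0.9, -2.2, 22.5] rv [0.0037, -0.001, 0.0003]
```

View pics/w3.png

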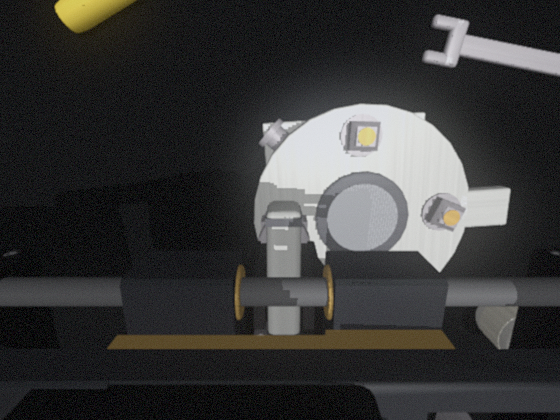

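Nut 1 at (448,212) now sits visibly rotated by about 0.45 rad, and the socket is over nut 3. Next I'll lower it and turn.

Emit:
send_rows(commands=[-0.9, -2.2, 7, 0, 0, 0, 0, 0, 0, 0, 0, 0, 0, 0, 0, 0, 5, 0, 0, 0, 0, 0, 0, 4, 0, 0, 0, 0, 0, 0, 3, 0, 0, 0, 0, 0, 0, 2, 0, 0, 0, 0, 0, 0, 1, 0, 0, 0, 0, 0, 0, 0, 0, 0, 0, 0])

```text
t: 10.85
tool_pos: [0.4758, 0.1604, 0.1223]
tool_rot: [[-0.036, 0.999, 0.003], [0.999, 0.036, 0.0], [0.0, 0.003, -1.0]]
wrist_force: [4.5, 0.4, -6.4]
grip_width: 0.184
grasp_force: 30.0
```

```bash
python3 -c "
from h import *
delta(.4766,.161,.1223,92)"
```

```text
t10.85 pos [0.4758, 0.1604, 0.1223] yaw 92.06 F [4.46, 0.4, -6.44] M [0.033, -1.027, 0.033] gw 0.184 gf 30.0 q6 0.07
yaw-> 92 tool d mm [0.6, 0.8, 0.0] rv [0.0027, -0.0001, 0.0011]
```

Emit:
send_rows(commands=[0.4, 0.8, 0, 0, 0, 0.1, 0, 0, 0, 0, 0, 0, 0.1, 0, 0, 0, 0, 0, 0, 0.1, 0, 0, 0, 0, 0, 0, 0.1, 0, 0, 0, 0, 0, 0, 0.1, 0, 0, 0, 0, 0, 0, 0.1, 0, 0, 0, 0, 0, 0, 0, 0])

```text
t: 11.72
tool_pos: [0.476, 0.1605, 0.1223]
tool_rot: [[0.533, 0.846, 0.002], [0.846, -0.533, -0.001], [0.0, 0.002, -1.0]]
wrist_force: [3.5, -1.6, -4.8]
grip_width: 0.183
grasp_force: 30.1
```

```bash
python3 -c "
from h import *
delta(.4766,.161,.1223,58)"
```

```text
t11.72 pos [0.476, 0.1605, 0.1223] yaw 57.81 F [3.55, -1.59, -4.81] M [-0.426, -0.91, 0.218] gw 0.183 gf 30.1 q6 0.67
yaw-> 58 tool d mm [0.8, 0.2, 0.0] rv [0.0018, -0.0003, -0.0033]
```

Emit:
send_rows(commands=[0, 0, 0, 0, 0, -0.1, 0, 0, 0, -8, 0, 0, 0, 0, 0, 0, -12, 0, 0, -0.1, 0, 0, 0, -2, 0, 0, -0.17, 0, 0, 0, 0, 0, 0, -0.17, 0, 0, 0, 0, 0, 0, -0.06, 0, 25, 22, 0, 0, 0, 0, 0, 30, 26, 0, 0, 0, 0, 0, 11.5, 10.4, 0, 0, 0, 0, 0, 0, 0, 0, 0, 0, 0, 0, 0, 0, 0, 0, 0, 0, 0, 0, 0, 0, 0, 0, 0, 0])

```text
t: 13.22
tool_pos: [0.5298, 0.2284, 0.1438]
tool_rot: [[-0.035, 0.999, -0.002], [0.999, 0.035, -0.001], [-0.001, -0.003, -1.0]]
wrist_force: [0.2, -1.0, -5.3]
grip_width: 0.184
grasp_force: 30.0
```

```bash
python3 -c "
from h import *
delta(.532,.229,.1223,92)"
```

```text
t13.22 pos [0.5298, 0.2284, 0.1438] yaw 92.02 F [0.23, -0.95, -5.3] M [-0.046, -0.112, 0.035] gw 0.184 gf 30.0 q6 0.18
yaw-> 92 tool d mm [0.5, 2.3, 21.5] rv [-0.0025, 0.0005, 0.0003]
```

Emit:
send_rows(commands=[0.5, 2.3, 7, -0.0025, 0, 0, 0, 0, 0, 0, 0, 0, 0, 0, 0, 0, 5, 0, 0, 0, 0, 0, 0, 4, 0, 0, 0, 0, 0, 0, 3, 0, 0, 0, 0, 0, 0, 2, 0, 0, 0, 0, 0, 0, 0.5, 0, 0, 0, 0, 0, 0, 0, 0, 0, 0, 0])

```text
t: 14.22
tool_pos: [0.5333, 0.2296, 0.1224]
tool_rot: [[-0.036, 0.999, 0.002], [0.999, 0.036, -0.001], [-0.001, 0.002, -1.0]]
wrist_force: [-0.9, -3.9, -5.4]
grip_width: 0.183
grasp_force: 30.0
```

```bash
python3 -c "
from h import *
delta(.532,.229,.1223,92)"
```

```text
t14.22 pos [0.5333, 0.2296, 0.1224] yaw 92.08 F [-0.89, -3.89, -5.37] M [-0.76, 0.015, -0.111] gw 0.183 gf 30.0 q6 0.18
yaw-> 92 tool d mm [-0.5, -1.3, 0.1] rv [0.0018, 0.0007, 0.0013]
```

Emit:
send_rows(commands=[-0.7, -0.8, 0, 0, 0, 0.1, 0, 0, 0, 0, 0, 0, 0.1, 0, 0, 0, 0, 0, 0, 0.1, 0, 0, 0, 0, 0, 0, 0.1, 0, 0, 0, 0, 0, 0, 0.1, 0, 0, 0, 0, 0, 0, 0.1, 0, 0, 0, 0, 0, 0, 0, 0])

```text
t: 15.1
tool_pos: [0.5323, 0.229, 0.1225]
tool_rot: [[0.533, 0.846, 0.001], [0.846, -0.533, -0.001], [0.0, 0.001, -1.0]]
wrist_force: [-1.1, -2.5, -5.1]
grip_width: 0.182
grasp_force: 30.0
```

```bash
python3 -c "
from h import *
delta(.532,.229,.1223,58)"
```

```text
t15.10 pos [0.5323, 0.229, 0.1225] yaw 57.80 F [-1.1, -2.5, -5.08] M [-0.699, 0.212, 0.215] gw 0.182 gf 30.0 q6 0.78
yaw-> 58 tool d mm [-0.1, -0.2, 0.2] rv [0.0015, -0.0003, -0.0035]
```

Emit:
send_rows(commands=[0, 0, 0, 0, 0, -0.1, 0, 0, 0, -8, 0, 0, 0, 0, 0, 0, -12, 0, 0, -0.1, 0, 0, 0, -2, 0, 0, -0.17, 0, 0, 0, 0, 0, 0, -0.17, 0, 0, 0, 0, 0, 0, -0.06, 0, -30, 2, 0, 0, 0, 0, 0, -40, 2, 0, 0, 0, 0, 0, -35, 2, 0, 0, 0, 0, 0, -18.7, 2, 0, 0, 0, 0, 0, 0, 0, 0, 0, 0, 0, 0, 0, 0, 0, 0, 0, 0, 0])

```text
t: 16.6
tool_pos: [0.5453, 0.1069, 0.1448]
tool_rot: [[-0.036, 0.999, 0.003], [0.999, 0.036, 0.001], [0.001, 0.003, -1.0]]
wrist_force: [-0.3, -0.3, -4.7]
grip_width: 0.181
grasp_force: 30.0
```

```bash
python3 -c "
from h import *
delta(.5446,.1058,.1223,92)"
```

```text
t16.60 pos [0.5453, 0.1069, 0.1448] yaw 92.05 F [-0.27, -0.28, -4.69] M [0.032, -0.136, 0.048] gw 0.181 gf 30.0 q6 -0.04
yaw-> 92 tool d mm [-1.1, -0.8, 22.5] rv [0.0029, -0.0011, 0.0009]
```

Emit:
send_rows(commands=[-1.1, -0.8, 7, 0.002, 0, 0, 0, 0, 0, 0, 0, 0, 0, 0, 0, 0, 5, 0, 0, 0, 0, 0, 0, 4, 0, 0, 0, 0, 0, 0, 3, 0, 0, 0, 0, 0, 0, 2, 0, 0, 0, 0, 0, 0, 1, 0, 0, 0, 0, 0, 0, 0, 0, 0, 0, 0])

```text
t: 17.6
tool_pos: [0.5445, 0.1047, 0.1226]
tool_rot: [[-0.036, 0.999, 0.0], [0.999, 0.036, 0.0], [0.0, 0.0, -1.0]]
wrist_force: [-0.7, -0.2, -6.0]
grip_width: 0.18
grasp_force: 30.0
```

```bash
python3 -c "
from h import *
delta(.5446,.1058,.1223,92)"
```

```text
t17.60 pos [0.5445, 0.1047, 0.1226] yaw 92.06 F [-0.67, -0.19, -6.01] M [-0.001, -0.095, 0.041] gw 0.180 gf 30.0 q6 -0.05
yaw-> 92 tool d mm [1.1, 0.2, 0.3] rv [0.0004, -0.0, 0.001]
```

Emit:
send_rows(commands=[0.4, 0, 0.2, 0, 0, 0.1, 0, 0, 0, 0, 0, 0, 0.1, 0, 0, 0, 0, 0, 0, 0.1, 0, 0, 0, 0, 0, 0, 0.1, 0, 0, 0, 0, 0, 0, 0.1, 0, 0, 0, 0, 0, 0, 0.1, 0, 0, 0, 0, 0, 0, 0, 0])

```text
t: 18.48
tool_pos: [0.5447, 0.1051, 0.1226]
tool_rot: [[0.533, 0.846, 0.001], [0.846, -0.533, -0.0], [0.0, 0.001, -1.0]]
wrist_force: [0.7, -0.9, -4.2]
grip_width: 0.183
grasp_force: 30.0
```

```bash
python3 -c "
from h import *
delta(.5446,.1058,.1223,58)"
```

```text
t18.48 pos [0.5447, 0.1051, 0.1226] yaw 57.79 F [0.7, -0.85, -4.15] M [-0.019, -0.034, 0.179] gw 0.183 gf 30.0 q6 0.55
yaw-> 58 tool d mm [0.5, -0.4, 0.3] rv [0.0011, -0.0005, -0.0036]
```

Emit:
send_rows(commands=[0, 0, 0, 0, 0, -0.1, 0, 0, 0, -8, 0, 0, 0, 0, 0, 0, -14, 0, 0, 0, 0, 0, 0, 0, 0, 0, 0, 0, 0, 0, 0, 0, 0, 0, 0])

```text
t: 19.1
tool_pos: [0.5443, 0.1051, 0.1447]
tool_rot: [[0.448, 0.894, 0.001], [0.894, -0.448, 0.0], [0.0, 0.001, -1.0]]
wrist_force: [-0.5, -0.4, -5.6]
grip_width: 0.184
grasp_force: 30.0
```

```bash
python3 -c "
from h import *
delta(.600,.1736,.1448,64)
w=cams.read_camera('wrist');cv2.imwrite('pics/w4.png',w['frame'][...,::-1])"
```

```text
t19.10 pos [0.5443, 0.1051, 0.1447] yaw 63.40 F [-0.54, -0.35, -5.56] M [0.011, -0.032, 0.036] gw 0.184 gf 30.0 q6 0.45
yaw-> 64 tool d mm [86.1, 19.1, -0.1] rv [0.0007, -0.0004, -0.0105]
```

View pics/w4.png

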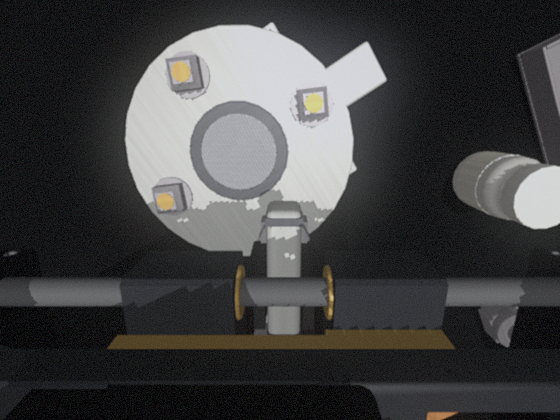

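Nuts 1 (312,102), 2 (186,73) and 3 (170,197) are nearly square to the image, at a yaw of about 67°, so each has turned about 0.5 rad. The first pass is good, so I'll start the second pass at nut 1.

Emit:
send_rows(commands=[28, 6.2, 0, 0, 0, 0, 0, 32, 7, 0, 0, 0, 0, 0, 26, 5.9, 0, 0, 0, -0.03, 0, 0, 0, 0, 0, 0, 0, 0, 0, 0, 0, 0, 0, 0, 0, 0, 0, 0, 0, 0, 0, 0])

```text
t: 19.9
tool_pos: [0.599, 0.1728, 0.144]
tool_rot: [[0.421, 0.907, -0.001], [0.907, -0.421, -0.0], [-0.001, -0.001, -1.0]]
wrist_force: [0.3, 0.6, -5.3]
grip_width: 0.183
grasp_force: 30.0
```

```bash
python3 -c "
from h import *
delta(.600,.1736,.1223,65)"
```

```text
t19.90 pos [0.599, 0.1728, 0.144] yaw 65.09 F [0.35, 0.59, -5.27] M [-0.031, -0.058, -0.024] gw 0.183 gf 30.0 q6 0.54
yaw-> 65 tool d mm [1.2, 0.6, 21.7] rv [-0.0011, 0.001, 0.0016]
```

Emit:
send_rows(commands=[1.2, 0.6, 7, 0, 0, 0, 0, 0, 0, 0, 0, 0, 0, 0, 0, 0, 5, 0, 0, 0, 0, 0, 0, 4, 0, 0, 0, 0, 0, 0, 3, 0, 0, 0, 0, 0, 0, 2, 0, 0, 0, 0, 0, 0, 0.5, 0, 0, 0, 0, 0, 0, 0, 0, 0, 0, 0])

```text
t: 20.9
tool_pos: [0.6005, 0.174, 0.1227]
tool_rot: [[0.42, 0.907, -0.001], [0.907, -0.42, -0.001], [-0.001, -0.001, -1.0]]
wrist_force: [-1.6, -2.5, -5.2]
grip_width: 0.181
grasp_force: 30.0
```

```bash
python3 -c "
from h import *
delta(.600,.1736,.1223,65)"
```

```text
t20.90 pos [0.6005, 0.174, 0.1227] yaw 65.14 F [-1.59, -2.47, -5.24] M [-0.612, 0.231, 0.002] gw 0.181 gf 30.0 q6 0.54
yaw-> 65 tool d mm [-0.6, -0.3, 0.4] rv [-0.0005, 0.0009, 0.0025]
```

Emit:
send_rows(commands=[-0.4, -0.2, 0, 0, 0, 0.12, 0, 0, 0, 0, 0, 0, 0.12, 0, 0, 0, 0, 0, 0, 0.12, 0, 0, 0, 0, 0, 0, 0.12, 0, 0, 0, 0, 0, 0, 0.12, 0, 0, 0, 0, 0, 0, 0.06, 0, 0, 0, 0, 0, 0, 0, 0])

```text
t: 21.78
tool_pos: [0.6003, 0.174, 0.1228]
tool_rot: [[0.888, 0.46, -0.0], [0.46, -0.888, -0.0], [-0.0, 0.0, -1.0]]
wrist_force: [-1.9, -2.2, -5.2]
grip_width: 0.181
grasp_force: 30.0
```

```bash
python3 -c "
from h import *
delta(.600,.1736,.1223,20)"
```

```text
t21.77 pos [0.6003, 0.174, 0.1228] yaw 27.40 F [-1.95, -2.18, -5.19] M [-0.431, 0.343, 0.225] gw 0.181 gf 30.0 q6 1.20
yaw-> 20 tool d mm [-0.5, 0.2, 0.5] rv [0.0001, 0.0004, 0.1292]
```

Emit:
send_rows(commands=[0, 0, 0, 0, 0, 0.06, 0, 0, 0, 0, 0, 0, 0.06, 0, 0, 0, 0, 0, 0, 0, 0])

```text
t: 22.15
tool_pos: [0.6003, 0.174, 0.1228]
tool_rot: [[0.936, 0.351, -0.0], [0.351, -0.936, -0.0], [-0.0, -0.0, -1.0]]
wrist_force: [-0.8, -2.5, -7.3]
grip_width: 0.182
grasp_force: 30.0
```

```bash
python3 -c "
from h import *
st()"
```

```text
t22.15 pos [0.6003, 0.174, 0.1228] yaw 20.55 F [-0.77, -2.54, -7.28] M [-0.46, 0.449, 0.213] gw 0.182 gf 30.0 q6 1.32
```

Emit:
send_rows(commands=[0, 0, 0, 0, 0, 0.04, 0, 0, 0, 0, 0, 0, 0.04, 0, 0, 0, 0, 0, 0, 0, 0])

```text
t: 22.52
tool_pos: [0.6004, 0.1741, 0.1228]
tool_rot: [[0.961, 0.275, -0.0], [0.275, -0.961, -0.0], [-0.0, -0.0, -1.0]]
wrist_force: [-1.5, -2.3, -6.2]
grip_width: 0.18
grasp_force: 30.1
```

```bash
python3 -c "
from h import *
st()"
```

```text
t22.52 pos [0.6004, 0.1741, 0.1228] yaw 15.97 F [-1.55, -2.33, -6.21] M [-0.391, 0.398, 0.214] gw 0.180 gf 30.1 q6 1.40
```

Emit:
send_rows(commands=[0, 0, 0, 0, 0, 0.04, 0, 0, 0, 0, 0, 0, 0.04, 0, 0, 0, 0, 0, 0, 0, 0])

```text
t: 22.9
tool_pos: [0.6004, 0.1741, 0.1228]
tool_rot: [[0.98, 0.198, -0.0], [0.198, -0.98, -0.0], [-0.0, 0.0, -1.0]]
wrist_force: [-2.2, -1.4, -6.3]
grip_width: 0.186
grasp_force: 30.3
```

```bash
python3 -c "
from h import *
st()"
```

```text
t22.90 pos [0.6004, 0.1741, 0.1228] yaw 11.42 F [-2.17, -1.44, -6.35] M [-0.335, 0.476, 0.438] gw 0.186 gf 30.3 q6 1.48
```

Emit:
send_rows(commands=[0, 0, 0, 0, 0, 0.04, 0, 0, 0, 0, 0, 0, 0.03, 0, 0, 0, 0, 0, 0, 0, 0])

```text
t: 23.28
tool_pos: [0.6005, 0.1741, 0.1228]
tool_rot: [[0.992, 0.128, 0.0], [0.128, -0.992, -0.0], [0.0, 0.0, -1.0]]
wrist_force: [-1.3, -2.2, -6.3]
grip_width: 0.184
grasp_force: 30.6
```

```bash
python3 -c "
from h import *
st()"
```

```text
t23.27 pos [0.6005, 0.1741, 0.1228] yaw 7.35 F [-1.25, -2.18, -6.27] M [-0.299, 0.47, 0.534] gw 0.184 gf 30.6 q6 1.55
```

Emit:
send_rows(commands=[0, 0, 0, 0, 0, 0.05, 0, 0, 0, 0, 0, 0, 0, 0])

```text
t: 23.52
tool_pos: [0.6007, 0.1742, 0.1229]
tool_rot: [[0.997, 0.078, 0.001], [0.078, -0.997, 0.0], [0.001, -0.0, -1.0]]
wrist_force: [-1.4, -0.6, -5.2]
grip_width: 0.185
grasp_force: 31.1
```

```bash
python3 -c "
from h import *
st()
w=cams.read_camera('wrist');cv2.imwrite('pics/w5.png',w['frame'][...,::-1])"
```

```text
t23.52 pos [0.6007, 0.1742, 0.1229] yaw 4.50 F [-1.4, -0.57, -5.24] M [-0.145, 0.485, 0.683] gw 0.185 gf 31.1 q6 1.60
```

View pics/w5.png

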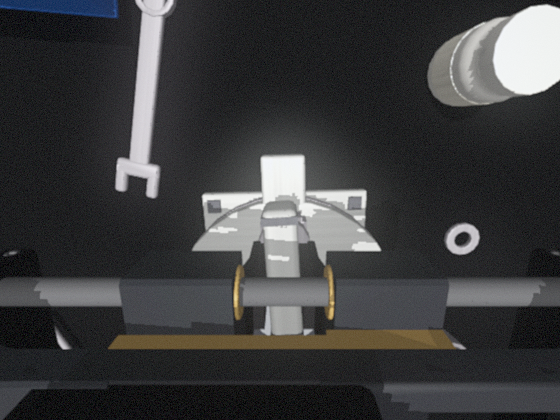

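The bar sits about 3° rotated in the pads at (282,270), and nut 1 is home at 0.68 N m. I'll back off, lift and go to nut 3.

Emit:
send_rows(commands=[0, 0, 0, 0, 0, -0.14, 0, 0, 0, 0, 0, 0, -0.14, 0, 0, 0, -4, 0, 0, 0, 0, 0, 0, -8, 0, 0, 0, 0, 0, 0, -9, 0, 0, -0.1, 0, 0, 0, 0, 0, 0, -0.17, 0, 0, 0, 0, 0, 0, -0.17, 0, 0, 0, 0, 0, 0, -0.17, 0, 0, 0, 0, 0, 0, -0.15, 0, -16.5, -26.5, 0, 0, 0, 0, 0, -20, -32, 0, 0, 0, 0, 0, -18, -29, 0, 0, 0, 0, 0, -11.4, -18, 0, 0, 0, 0, 0, 0, 0, 0, 0, 0, 0, 0, 0, 0, 0, 0, 0, 0, 0])

```text
t: 25.45
tool_pos: [0.4801, 0.1615, 0.145]
tool_rot: [[0.44, 0.898, 0.006], [0.898, -0.44, 0.001], [0.004, 0.005, -1.0]]
wrist_force: [0.9, -0.6, -5.2]
grip_width: 0.183
grasp_force: 29.9
```

```bash
python3 -c "
from h import *
delta(.4767,.161,.1226,64)
w=cams.read_camera('wrist');cv2.imwrite('pics/w6.png',w['frame'][...,::-1])"
```

```text
t25.45 pos [0.4801, 0.1615, 0.145] yaw 63.93 F [0.86, -0.58, -5.15] M [0.014, -0.133, 0.039] gw 0.183 gf 29.9 q6 0.56
yaw-> 64 tool d mm [-2.0, -2.9, 22.4] rv [0.0053, -0.0036, -0.0013]
```

View pics/w6.png

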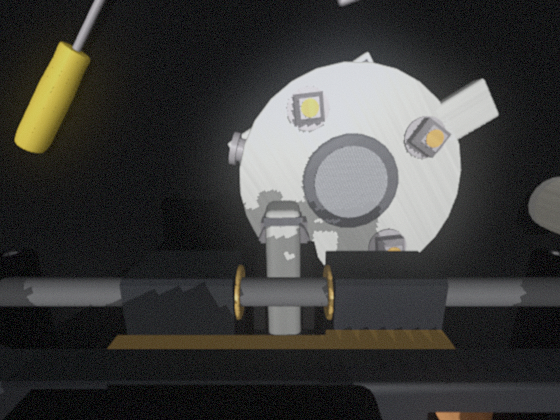

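Nut 1 at (430,137) is turned well past nuts 2 (309,107) and 4 (388,245), and the bar is straight in the grip again. Next I'll lower onto nut 3.

Emit:
send_rows(commands=[-1.6, -2.5, 7, 0.002, 0, 0, 0, 0, 0, 0, 0, 0, 0, 0, 0, 0, 5, 0, 0, 0, 0, 0, 0, 4, 0, 0, 0, 0, 0, 0, 3, 0, 0, 0, 0, 0, 0, 2, 0, 0, 0, 0, 0, 0, 0.8, 0, 0, 0, 0, 0, 0, 0, 0, 0, 0, 0])

```text
t: 26.5
tool_pos: [0.4755, 0.1607, 0.1223]
tool_rot: [[0.438, 0.899, 0.002], [0.899, -0.438, 0.001], [0.002, 0.001, -1.0]]
wrist_force: [5.1, -2.2, -5.7]
grip_width: 0.178
grasp_force: 30.0
```

```bash
python3 -c "
from h import *
delta(.4767,.161,.1226,64)"
```

```text
t26.50 pos [0.4755, 0.1607, 0.1223] yaw 64.00 F [5.1, -2.23, -5.68] M [-0.317, -1.171, 0.028] gw 0.178 gf 30.0 q6 0.56
yaw-> 64 tool d mm [0.8, 0.9, -0.2] rv [0.0013, -0.0016, -0.0001]
```

Emit:
send_rows(commands=[0.6, 1.2, 0, 0, 0, 0.12, 0, 0, 0, 0, 0, 0, 0.12, 0, 0, 0, 0, 0, 0, 0.12, 0, 0, 0, 0, 0, 0, 0.12, 0, 0, 0, 0, 0, 0, 0.12, 0, 0, 0, 0, 0, 0, 0.12, 0, 0, 0, 0, 0, 0, 0.04, 0, 0, 0, 0, 0, 0, 0, 0])

```text
t: 27.5
tool_pos: [0.4761, 0.1612, 0.1223]
tool_rot: [[0.937, 0.35, 0.0], [0.35, -0.937, 0.002], [0.001, -0.001, -1.0]]
wrist_force: [4.8, 1.1, -5.0]
grip_width: 0.183
grasp_force: 30.1
```

```bash
python3 -c "
from h import *
st()"
```

```text
t27.50 pos [0.4761, 0.1612, 0.1223] yaw 20.49 F [4.81, 1.08, -5.04] M [0.147, -0.95, 0.216] gw 0.183 gf 30.1 q6 1.31
```

Emit:
send_rows(commands=[0, 0, 0, 0, 0, 0.06, 0, 0, 0, 0, 0, 0, 0.06, 0, 0, 0, 0, 0, 0, 0.04, 0, 0, 0, 0, 0, 0, 0, 0])

```text
t: 28.0
tool_pos: [0.4761, 0.1612, 0.1223]
tool_rot: [[0.98, 0.197, 0.0], [0.197, -0.98, 0.001], [0.001, -0.001, -1.0]]
wrist_force: [5.8, 2.4, -4.2]
grip_width: 0.185
grasp_force: 30.4
```

```bash
python3 -c "
from h import *
st()"
```

```text
t28.00 pos [0.4761, 0.1612, 0.1223] yaw 11.38 F [5.84, 2.42, -4.18] M [0.417, -1.058, 0.464] gw 0.185 gf 30.4 q6 1.47
```

Nut 3 behaves like nut 1, so I'll add about 0.12 rad.

Emit:
send_rows(commands=[0, 0, 0, 0, 0, 0.04, 0, 0, 0, 0, 0, 0, 0.04, 0, 0, 0, 0, 0, 0, 0.02, 0, 0, 0, 0, 0, 0, 0, 0])

```text
t: 28.5
tool_pos: [0.476, 0.1612, 0.1223]
tool_rot: [[0.995, 0.099, 0.0], [0.099, -0.995, 0.001], [0.0, -0.001, -1.0]]
wrist_force: [4.3, 3.5, -4.6]
grip_width: 0.189
grasp_force: 30.9
```

```bash
python3 -c "
from h import *
st()"
```

```text
t28.50 pos [0.476, 0.1612, 0.1223] yaw 5.71 F [4.34, 3.52, -4.62] M [0.536, -0.979, 0.611] gw 0.189 gf 30.9 q6 1.57
```

Emit:
send_rows(commands=[0, 0, 0, 0, 0, 0.03, 0, 0, 0, 0, 0, 0, 0, 0])

```text
t: 28.75
tool_pos: [0.476, 0.1613, 0.1223]
tool_rot: [[0.998, 0.07, 0.0], [0.07, -0.998, 0.001], [0.0, -0.001, -1.0]]
wrist_force: [4.8, 2.4, -4.2]
grip_width: 0.189
grasp_force: 31.2
```

```bash
python3 -c "
from h import *
st()"
```

```text
t28.75 pos [0.476, 0.1613, 0.1223] yaw 4.01 F [4.84, 2.36, -4.23] M [0.599, -0.967, 0.689] gw 0.189 gf 31.2 q6 1.60
```

Emit:
send_rows(commands=[0, 0, 0, 0, 0, -0.14, 0, 0, 0, 0, 0, 0, -0.13, 0, 0, 0, -4, 0, 0, 0, 0, 0, 0, -8, 0, 0, 0, 0, 0, 0, -9, 0, 0, -0.1, 0, 0, 0, 0, 0, 0, -0.17, 0, 0, 0, 0, 0, 0, -0.17, 0, 0, 0, 0, 0, 0, -0.17, 0, 0, 0, 0, 0, 0, -0.16, 0, 26, 6.2, 0, 0, 0, 0, 0, 32, 7.7, 0, 0, 0, 0, 0, 27.5, 6.7, 0, 0, 0, 0, 0, 0, 0, 0, 0, 0, 0, 0, 0, 0, 0, 0, 0, 0, 0])

```text
t: 30.5
tool_pos: [0.529, 0.2273, 0.1423]
tool_rot: [[0.448, 0.894, -0.008], [0.894, -0.448, -0.001], [-0.004, -0.007, -1.0]]
wrist_force: [-0.1, -0.1, -6.2]
grip_width: 0.184
grasp_force: 29.9
```

```bash
python3 -c "
from h import *
delta(.532,.229,.1226,64)"
```

```text
t30.50 pos [0.529, 0.2273, 0.1423] yaw 63.40 F [-0.08, -0.14, -6.21] M [-0.051, -0.029, 0.009] gw 0.184 gf 29.9 q6 0.67
yaw-> 64 tool d mm [3.0, 2.1, 19.6] rv [-0.0066, 0.004, -0.0105]
```

Emit:
send_rows(commands=[2.2, 1.4, 6, -0.002, 0.001, -0.01, 0, 0, 0, 0, 0, 0, 0, 0, 0, 0, 4, 0, 0, 0, 0, 0, 0, 4, 0, 0, 0, 0, 0, 0, 3, 0, 0, 0, 0, 0, 0, 2, 0, 0, 0, 0, 0, 0, 0, 0, 0, 0, 0])

```text
t: 31.38
tool_pos: [0.5331, 0.2288, 0.1232]
tool_rot: [[0.438, 0.899, -0.002], [0.899, -0.438, -0.0], [-0.001, -0.002, -1.0]]
wrist_force: [-2.2, -2.1, -6.6]
grip_width: 0.186
grasp_force: 30.0
```

```bash
python3 -c "
from h import *
delta(.532,.229,.1225,64)"
```

```text
t31.38 pos [0.5331, 0.2288, 0.1232] yaw 64.00 F [-2.22, -2.15, -6.63] M [-0.607, 0.486, -0.013] gw 0.186 gf 30.0 q6 0.67
yaw-> 64 tool d mm [-0.3, -1.1, 0.7] rv [-0.0017, 0.0012, 0.0]
```

Emit:
send_rows(commands=[-0.3, -0.8, 0.5, 0, 0, 0.12, 0, 0, 0, 0, 0, 0, 0.12, 0, 0, 0, 0, 0, 0, 0.12, 0, 0, 0, 0, 0, 0, 0.12, 0, 0, 0, 0, 0, 0, 0.12, 0, 0, 0, 0, 0, 0, 0.12, 0, 0, 0, 0, 0, 0, 0.08, 0, 0, 0, 0, 0, 0, 0, 0])

```text
t: 32.38
tool_pos: [0.5322, 0.2291, 0.123]
tool_rot: [[0.95, 0.313, -0.002], [0.313, -0.95, -0.0], [-0.002, -0.001, -1.0]]
wrist_force: [-2.6, -1.3, -3.8]
grip_width: 0.187
grasp_force: 30.2
```

```bash
python3 -c "
from h import *
st()"
```

```text
t32.38 pos [0.5322, 0.2291, 0.123] yaw 18.25 F [-2.64, -1.34, -3.85] M [-0.479, 0.813, 0.196] gw 0.187 gf 30.2 q6 1.47
```

Emit:
send_rows(commands=[0, 0, 0, 0, 0, 0.06, 0, 0, 0, 0, 0, 0, 0.06, 0, 0, 0, 0, 0, 0, 0, 0])

```text
t: 32.75
tool_pos: [0.5322, 0.2292, 0.1231]
tool_rot: [[0.98, 0.198, -0.002], [0.198, -0.98, 0.0], [-0.002, -0.0, -1.0]]
wrist_force: [-3.3, -2.6, -5.4]
grip_width: 0.188
grasp_force: 30.4
```

```bash
python3 -c "
from h import *
st()"
```

```text
t32.75 pos [0.5322, 0.2292, 0.1231] yaw 11.44 F [-3.3, -2.56, -5.36] M [-0.453, 0.878, 0.441] gw 0.188 gf 30.4 q6 1.58
```

Same pattern here; adding 0.13 rad.

Emit:
send_rows(commands=[0, 0, 0, 0, 0, 0.04, 0, 0, 0, 0, 0, 0, 0.04, 0, 0, 0, 0, 0, 0, 0.04, 0, 0, 0, 0, 0, 0, 0, 0])

```text
t: 33.25
tool_pos: [0.5323, 0.2293, 0.1231]
tool_rot: [[0.997, 0.08, -0.001], [0.08, -0.997, 0.0], [-0.001, -0.0, -1.0]]
wrist_force: [-5.2, -1.1, -4.8]
grip_width: 0.189
grasp_force: 31.1
```

```bash
python3 -c "
from h import *
st()"
```

```text
t33.25 pos [0.5323, 0.2293, 0.1231] yaw 4.60 F [-5.2, -1.07, -4.79] M [-0.437, 1.018, 0.675] gw 0.189 gf 31.1 q6 1.70
```

Emit:
send_rows(commands=[0, 0, 0, 0, 0, -0.14, 0, 0, 0, 0, 0, 0, -0.13, 0, 0, 0, -4, 0, 0, 0, 0, 0, 0, -8, 0, 0, 0, 0, 0, 0, -9, 0, 0, -0.1, 0, 0, 0, 0, 0, 0, -0.17, 0, 0, 0, 0, 0, 0, -0.17, 0, 0, 0, 0, 0, 0, -0.17, 0, 0, 0, 0, 0, 0, -0.16, 0, -26, 16, 0, 0, 0, 0, 0, -32, 20, 0, 0, 0, 0, 0, -30, 18, 0, 0, 0, 0, 0, -18.1, 11.4, 0, 0, 0, 0, 0, 0, 0, 0, 0, 0, 0, 0, 0, 0, 0, 0, 0, 0, 0])

```text
t: 35.12
tool_pos: [0.5474, 0.1059, 0.1454]
tool_rot: [[0.44, 0.898, 0.005], [0.898, -0.44, 0.002], [0.004, 0.004, -1.0]]
wrist_force: [-0.1, 0.3, -5.7]
grip_width: 0.185
grasp_force: 29.9
```

```bash
python3 -c "
from h import *
delta(.5446,.1053,.1226,64)"
```

```text
t35.12 pos [0.5474, 0.1059, 0.1454] yaw 63.92 F [-0.09, 0.29, -5.72] M [0.0, -0.058, 0.03] gw 0.185 gf 29.9 q6 0.44
yaw-> 64 tool d mm [-1.9, -2.4, 22.8] rv [0.0039, -0.0039, -0.0014]
```

Emit:
send_rows(commands=[-1.4, -2.1, 7, 0.002, -0.002, 0, 0, 0, 0, 0, 0, 0, 0, 0, 0, 0, 5, 0, 0, 0, 0, 0, 0, 4, 0, 0, 0, 0, 0, 0, 3, 0, 0, 0, 0, 0, 0, 2, 0, 0, 0, 0, 0, 0, 1.2, 0, 0, 0, 0, 0, 0, 0, 0, 0, 0, 0])

```text
t: 36.12
tool_pos: [0.5439, 0.1049, 0.1223]
tool_rot: [[0.439, 0.899, -0.0], [0.899, -0.439, -0.0], [-0.0, -0.0, -1.0]]
wrist_force: [3.0, -1.5, -5.6]
grip_width: 0.182
grasp_force: 30.0
```

```bash
python3 -c "
from h import *
delta(.5446,.1053,.1225,64)"
```

```text
t36.12 pos [0.5439, 0.1049, 0.1223] yaw 63.99 F [3.05, -1.47, -5.56] M [-0.194, -0.625, 0.024] gw 0.182 gf 30.0 q6 0.44
yaw-> 64 tool d mm [0.7, 0.5, -0.2] rv [-0.0001, 0.0004, -0.0002]
```

Emit:
send_rows(commands=[0.2, 0.6, 0, 0, 0, 0.12, 0, 0, 0, 0, 0, 0, 0.12, 0, 0, 0, 0, 0, 0, 0.12, 0, 0, 0, 0, 0, 0, 0.12, 0, 0, 0, 0, 0, 0, 0.12, 0, 0, 0, 0, 0, 0, 0.12, 0, 0, 0, 0, 0, 0, 0.1, 0, 0, 0, 0, 0, 0, 0.08, 0, 0, 0, 0, 0, 0, 0, 0])

```text
t: 37.25
tool_pos: [0.5439, 0.1056, 0.1224]
tool_rot: [[0.976, 0.217, -0.001], [0.217, -0.976, 0.001], [-0.001, -0.001, -1.0]]
wrist_force: [2.0, 1.3, -5.1]
grip_width: 0.185
grasp_force: 30.3
```

```bash
python3 -c "
from h import *
st()"
```

```text
t37.25 pos [0.5439, 0.1056, 0.1224] yaw 12.52 F [1.98, 1.32, -5.14] M [0.503, -0.457, 0.353] gw 0.185 gf 30.3 q6 1.34
```

Emit:
send_rows(commands=[0, 0, 0, 0, 0, 0.05, 0, 0, 0, 0, 0, 0, 0.05, 0, 0, 0, 0, 0, 0, 0.04, 0, 0, 0, 0, 0, 0, 0, 0])

```text
t: 37.75
tool_pos: [0.5439, 0.1056, 0.1223]
tool_rot: [[0.997, 0.08, -0.001], [0.08, -0.997, 0.001], [-0.001, -0.001, -1.0]]
wrist_force: [1.7, 1.8, -5.1]
grip_width: 0.189
grasp_force: 31.1
```

```bash
python3 -c "
from h import *
st()"
```

```text
t37.75 pos [0.5439, 0.1056, 0.1223] yaw 4.57 F [1.72, 1.83, -5.07] M [0.691, -0.433, 0.713] gw 0.189 gf 31.1 q6 1.48
```

Emit:
send_rows(commands=[0, 0, 0, 0, 0, -0.14, 0, 0, 0, 0, 0, 0, -0.13, 0, 0, 0, -4, 0, 0, 0, 0, 0, 0, -8, 0, 0, 0, 0, 0, 0, -20, 0, 0, 0, 0, 0, 0, -20, 0, 0, 0.09, 0, -4, 25, 0, 0, 0, 0, 0, -7, 45, 0, 0, 0, 0, 0, -8, 50, 0, 0, 0, 0, 0, -8, 50, 0, 0, 0, 0, 0, -7, 45, 0, 0, 0, 0, 0, -4, 28, 0, 0, 0, 0, 0, -3, 15, 0, 0, 0, 0, 0, 0, 0, 0, 0, 0, 0, 0, 0, 0, 0, 0, 0, 0, 0, 0, 0, 0, 0, 0, 0, 0])

```text
t: 39.75
tool_pos: [0.5694, -0.1534, 0.1741]
tool_rot: [[0.967, 0.255, -0.003], [0.255, -0.967, 0.001], [-0.002, -0.001, -1.0]]
wrist_force: [0.1, -0.5, -4.8]
grip_width: 0.185
grasp_force: 29.9
```

```bash
python3 -c "
from h import *
delta(.5714,-.1555,.0505,15)
w=cams.read_camera('wrist');cv2.imwrite('pics/w7.png',w['frame'][...,::-1])"
```

```text
t39.75 pos [0.5694, -0.1534, 0.1741] yaw 14.80 F [0.05, -0.49, -4.83] M [0.02, -0.02, -0.007] gw 0.185 gf 29.9 q6 0.86
yaw-> 15 tool d mm [1.7, 2.7, 123.6] rv [-0.0014, 0.0024, -0.0035]
```

View pics/w7.png

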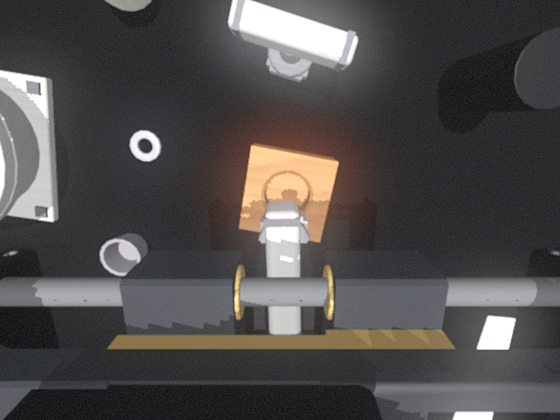

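The hole rim shows at about (288,191), left edge 264 and right edge 311, just ahead of the socket. I'll check its position against the target.

```bash
python3 -c "
from h import *
w=cams.read_camera('wrist')
for p in [(287.5,192),(264,192),(311,192),(287.5,170)]: print(ray(w,*p,.035).round(4))
cc=np.array([ray(w,*p,.035) for p in [(251,148),(338,163),(320,242),(239,228)]]);print(cc.round(4).tolist(),cc.mean(0))
print(proj(w,(.5716,-.1555,.035)))
delta(.5714,-.1555,.0505,15)"
```

```text
[ 0.5773 -0.1546  0.035 ]
[ 0.5713 -0.132   0.035 ]
[ 0.5832 -0.1771  0.035 ]
[ 0.5985 -0.1489  0.035 ]
[[0.61, -0.1098, 0.035], [0.6175, -0.1944, 0.035], [0.5344, -0.201, 0.035], [0.5279, -0.1162, 0.035]] [ 0.57244194 -0.1553276   0.035     ]
(np.float64(286.94111358992905), np.float64(197.59020879117924))
t39.85 pos [0.5696, -0.1538, 0.1742] yaw 14.79 F [-0.58, -0.53, -4.65] M [0.0, -0.029, -0.021] gw 0.183 gf 29.9 q6 0.86
yaw-> 15 tool d mm [1.5, 2.2, 123.7] rv [-0.0008, 0.002, -0.0036]
```

Emit:
send_rows(commands=[2, 1.8, 30, 0, 0, 0, 0, 0, 0, 30, 0, 0, 0, 0, 0, 0, 22, 0, 0, 0, 0, 0, 0, 8, 0, 0, 0, 0, 0, 0, 5, 0, 0, 0, 0, 0, 0, 5, 0, 0, 0, 0, 0, 0, 0, 0, 0, 0, 0])

```text
t: 40.72
tool_pos: [0.5722, -0.1563, 0.0745]
tool_rot: [[0.967, 0.254, -0.001], [0.254, -0.967, -0.0], [-0.001, -0.0, -1.0]]
wrist_force: [-0.8, 0.6, -5.0]
grip_width: 0.184
grasp_force: 29.9
```

```bash
python3 -c "
from h import *
delta(.5722,-.1555,.0505,15)"
```

```text
t40.73 pos [0.5722, -0.1563, 0.0745] yaw 14.72 F [-0.82, 0.62, -4.96] M [-0.015, 0.022, 0.072] gw 0.184 gf 29.9 q6 0.86
yaw-> 15 tool d mm [0.3, -0.7, 24.0] rv [-0.0001, 0.0013, -0.0049]
```

Inside the hole with no contact; lowering further.

Emit:
send_rows(commands=[0, -0.6, 6, 0, 0, 0, 0, 0, 0, 6, 0, 0, 0, 0, 0, 0, 6, 0, 0, 0, 0, 0, 0, 4, 0, 0, 0, 0, 0, 0, 1.5, 0, 0, 0, 0, 0, 0, 0, 0, 0, 0, 0])

```text
t: 41.48
tool_pos: [0.5719, -0.1557, 0.0507]
tool_rot: [[0.967, 0.254, -0.002], [0.254, -0.967, -0.0], [-0.002, -0.0, -1.0]]
wrist_force: [-0.2, -0.7, -5.0]
grip_width: 0.18
grasp_force: 29.9
```

```bash
python3 -c "
from h import *
delta(.5722,-.1555,.0505,15)"
```

```text
t41.48 pos [0.5719, -0.1557, 0.0507] yaw 14.71 F [-0.24, -0.68, -4.99] M [-0.033, 0.025, -0.029] gw 0.180 gf 29.9 q6 0.86
yaw-> 15 tool d mm [0.4, -0.1, 0.2] rv [-0.0004, 0.0016, -0.005]
```

Emit:
send_rows(commands=[0, 0, 0.6, 0, 0, 0, 0, 0, 0, 0, 0, 0, 0, 0, 0, 0, 0, 0, 0, 0, 20, 0, 0, 0, 0, 0, 0, 35, 0, 0, 0, 0, 0, 0, 50, 0, 0, 0, 0, 0, 0, 50, 0, 0, 0, 0, 0, 0, 50, 0, 0, -20, 0, 0, 0, 50, 0, 0, -30, 0, 0, 0, 50, 0, 0, -40, 0, 0, 0, 50, 0, 0, -40, 0, 0, 0, 50, 0, 0, 0, 0, 0, 0, 50])

```text
t: 42.98
tool_pos: [0.5744, -0.1566, 0.1837]
tool_rot: [[0.967, 0.254, 0.006], [0.254, -0.967, -0.004], [0.005, 0.005, -1.0]]
wrist_force: [-0.3, -0.7, -0.4]
grip_width: 0.572
grasp_force: 0.0
```

```bash
python3 -c "
from h import *
st()
w=cams.read_camera('wrist');f=w['frame']
c=cams.read_camera('top')
cv2.imwrite('pics/fin.png',np.hstack([f[:,100:500],cv2.resize(c['frame'][140:260,190:390],(400,240)).repeat(1,0) if 0 else np.pad(cv2.resize(c['frame'][140:260,190:390],(400,240)),((0,180),(0,0),(0,0)))])[...,::-1])"
```

```text
t42.98 pos [0.5744, -0.1566, 0.1837] yaw 14.72 F [-0.33, -0.72, -0.38] M [0.035, 0.04, 0.03] gw 0.572 gf 0.0 q6 0.86
```

View pics/fin.png

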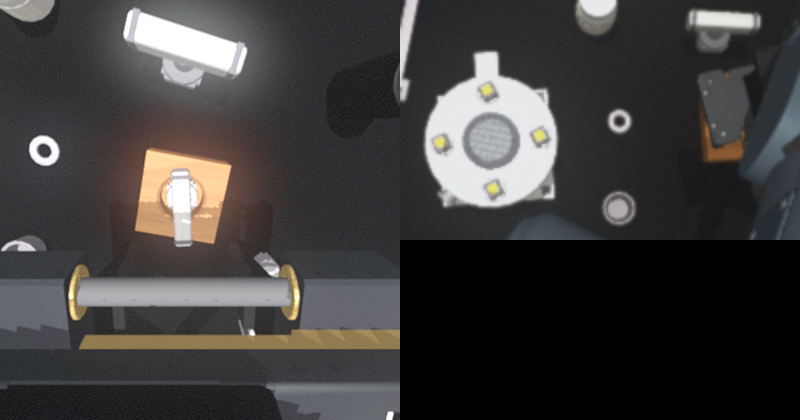

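The wrench stands upright and centred in the hole, at (181,200) in the left image. All four nuts are turned alike, and the bystanders are in place.

```bash
python3 -c "
from workcell import order
print(order.job_done())"
```

```text
the job is handed in; nothing more can be done
None
```

I tightened all four nuts crosswise in two passes (final torques about 0.68–0.71 N m by the wrist sensor), put the wrench back upright in its stand, let go, and handed the job in at about 43 s; no verdict came back.

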